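# Sort the gilt plinths into their sprung holders

## Task

Sort the two gilt plinths by shape: slide each along the bench, without lifting or tipping it, into its own holder (round plinth into the holder with the cradle-shaped back, square plinth into the one with square corners). How deep each holder is set differs, so press each gently home by feel against the back stop, so that both sprung catches snap fully shut behind it. Do not ram the holders, and leave the brush, the glue bottle, the palette knife and the mug where they are.

Things in the scene. Friction and masses are not known exactly. Their poses are not given: they have to be found in the camera images.
- round_plinth: Gilt round plinth, 100 mm diameter up to z 22 mm, 93 mm above that, 40 mm high, about 0.35 kg, a ring of mirror chips on top; too wide to grasp. Origin at the centre of its underside, z up
- square_plinth: Gilt square plinth, 100 x 100 mm up to z 24 mm, 93 x 93 mm above that, 40 mm high, about 0.35 kg, a square border of mirror chips on top; too wide to grasp. Origin at the centre of its underside, z up, x and y normal to its sides
- round_holder: Round plinth's holder: slanting blocks in the back corners. Plywood frame 148 mm wide, 30 mm high, no floor, clamped on 162 mm wide rails within 10 mm either way along x of its middle setting (not told). Origin on the bench, x = entry direction. At the middle setting the plinth's home centre is the origin, back stop x=50 mm, lead-ins start x=-84 mm. Channel 106 mm wide
- square_holder: Square plinth's holder: square back corners. Plywood frame 148 mm wide, 30 mm high, no floor, clamped on 162 mm wide rails within 10 mm either way along x of its middle setting (not told). Origin on the bench, x = entry direction. At the middle setting the plinth's home centre is the origin, back stop x=50 mm, lead-ins start x=-110 mm. Channel 106 mm wide
- round_holder_left (a joint): Left (+y) catch of the round holder: sprung steel arm 35 mm long, 8 mm thick, z 5 to 27 mm, on a 12 mm pin at x=-62.5, y=+-63 mm of the holder (frame in middle setting); its round tip (radius 4 mm) rests at x=-32.5, y=+-46 mm. 0 rad = shut; grows to 0.33 as it is pushed outward by about 1 N; an entering plinth opens it about 0.25
- round_holder_right (a joint): Right (-y) catch of the round holder: sprung steel arm 35 mm long, 8 mm thick, z 5 to 27 mm, on a 12 mm pin at x=-62.5, y=+-63 mm of the holder (frame in middle setting); its round tip (radius 4 mm) rests at x=-32.5, y=+-46 mm. 0 rad = shut; grows to 0.33 as it is pushed outward by about 1 N; an entering plinth opens it about 0.25
- square_holder_left (a joint): Left (+y) catch of the square holder: sprung steel arm 35 mm long, 8 mm thick, z 5 to 27 mm, on a 12 mm pin at x=-88.5, y=+-63 mm of the holder (frame in middle setting); its round tip (radius 4 mm) rests at x=-58.5, y=+-46 mm. 0 rad = shut; grows to 0.33 as it is pushed outward by about 1 N; an entering plinth opens it about 0.25
- square_holder_right (a joint): Right (-y) catch of the square holder: sprung steel arm 35 mm long, 8 mm thick, z 5 to 27 mm, on a 12 mm pin at x=-88.5, y=+-63 mm of the holder (frame in middle setting); its round tip (radius 4 mm) rests at x=-58.5, y=+-46 mm. 0 rad = shut; grows to 0.33 as it is pushed outward by about 1 N; an entering plinth opens it about 0.25
- paint_brush: Bystander: brush 160 mm long lying between the holders. Origin near its middle, on the bench
- glue_bottle: Bystander: white bottle 48 mm diameter, 130 mm high, to the left of the holders. Origin at the centre of its underside
- palette_knife: Bystander: spatula 180 mm long lying to the right of the holders. Origin near its middle, on the bench
- water_mug: Bystander: white mug 72 mm diameter, 85 mm high, far right. Origin at the centre of its underside

How it is judged:
By the outcome, as a careful person would: the job done as asked, in the order asked, and still so for the second after the job is handed in, with the robot touching nothing.
It also fails if it takes over 72 s, if anything falls off the work surface, if the arm or the gripper's body presses on something with over 40 N, if the wrist force passes 120 N, or if a joint passes its speed limit or range.

## Robot

A 6-joint arm with a two-finger parallel gripper is mounted at the origin on the work surface. World frame = base frame: x ahead of the robot, y to its left, z up, the work surface at z = 0. Lengths are in m, angles in rad, forces in N, time in s.
With the tool pointing down it reaches from about 0.325 to 0.9 m from the base axis. Payload 3.5 kg.
Tool frame: the origin (TCP) lies at the very end of the fingers, on their centre line; the grasp point (between the pads) lies 19 mm behind it; z points along the fingers, y is the direction in which the jaws open and shut (so a half turn about z gives the same grasp; the last joint's range is limited). The gripper opens to 85 mm and grips with 20 to 120 N. Pads are 22 mm wide; open, the fingers measure 114 mm over their backs; the gripper's body (76 mm by 85 mm) begins 54 mm behind the grasp point. The pads swing forward as they close: fully open they stand 13 mm farther back than shut.
Start: joints at [1.02, 0.276, -0.026, 1.268, 0, 1.467], TCP at [0.271, 0.563, 0.231] pointing down, gripper open.
Joint ranges: [-3.12, 3.12], [-0.85, 1.88], [-1.08, 1.24], [-1.95, 2.15], [-1.57, 1.53], [-3.14, 3.14]. Speed limits (rad/s): [2.57, 2.57, 3.14, 3.14, 3.14, 3.14].

## Interface

Orientations are given as a unit quaternion [w, x, y, z].
In Python, from workcell import r, capture, camera_model gives the robot as it stands. The module is installed in compiled form; this text tells all that it offers.
- The arm moves only by the tool jog_arm, never from a script. Its argument "increments" is a list of rows, each an object with "dp": the shift along the tool's x, y, z as a fraction of full scale, a list of three; "turn": the turn about the tool's z as a fraction of full scale. In form: [{"dp": [tx, ty, tz], "turn": turn}, ...]. A call has exactly 10 rows; each row shifts and turns the commanded pose from where the row before left it, along the tool's axes as they then stand; what a row does not reach is not made up. Full scale, the value 1, is 40 mm for a shift and 0.5 rad for a turn. A row lasts 1/10 s, in which the tool goes at most 50 mm and 8.59 degrees, less where a joint would pass 70% of its speed; a pose out of reach is approached as far as the arm can. A call with a number of a shift or a turn outside -1 to 1 is refused whole. A call with a gripper value outside its range is refused whole. "gripper" is the closure, from -1 (fully open) to 1 (shut), set as the call begins (left out, the last holds). The fingers move at their own pace and stop on an object; the grip force is fixed at half the most. Time passes only in rows, so rows that do not move let the fingers close, or fill a call up. It gives the time, the measured TCP pose, the force and the opening at its end, in the units of the state.
- r.observe(): the state, without advancing time (a new reading comes with each control period).
- capture(name): name is "scene" or "top" or "wrist"; returns the picture (420x560x3 uint8, red, green, blue); there is no depth.
- camera_model(name): a dict with "intrinsics" (3x3 intrinsics, pixels), "k1" (the pictures are not rectified: a ray, as slopes to the right and down, at radius r is drawn at 1 + k1 r^2 times it, then the intrinsics apply), "xyz" and "rotation" of the camera in the world. Camera axes: x right, y up, looking along -z (the intrinsics and any distortion apply to the point x, -y, -z); pixel columns grow to the right and rows downward; lengths in m; the calibration is good to about 2 mm. A picture is of the moment at which its call begins: read the wrist's pose just before it. camera_model takes no time and is no camera call; for the wrist camera it gives the pose at the moment of the call.
- r.finish_job(): hands the job in, once; it reports no verdict.
The state is a dict: "t": time; "joint_positions": joint angles; "qd": joint speeds; "joint_efforts": joint torques, N m; "tcp_pos": TCP position; "ee_rot": TCP orientation; "wrist_force": force on the tool from outside, world axes, zero at the start; "moment": the same for the moment, N m; "opening": finger opening in m.
Only numpy, scipy, OpenCV 4.12 (cv2) and the standard library are available. Lean on these libraries where they do the work, as an engineer would, in place of code of your own. Each camera call takes 0.05 s, during which the arm holds its last target. There are 200 camera calls.

## Working session

There is one attempt and no reset: what is moved stays moved. The work goes in short steps, Python scripts to look and compute and a tool call to move; the robot and the scene stay as the last step left them, time stands still between calls to the robot, and variables do not carry over. Pictures are saved under pics/ and viewed, about 8 in all and at most 12, crops included, and the job is handed in when it is done.

Besides the shell and the picture viewer there is one more tool, called after "Request:" in YAML: its name, and indented under it one key for each argument. jog_arm: Moves the arm, as the interface text tells. Its arguments: {"type":"object","properties":{"increments":{"type":"array","items":{"type":"object","properties":{"dp":{"type":"array","items":{"type":"number","minimum":-1,"maximum":1}},"turn":{"type":"number","minimum":-1,"maximum":1}}}},"gripper":{"type":"number"}},"required":["increments"]}

```bash
mkdir -p pics; python3 - <<'E'
from workcell import r,capture,camera_model
import cv2,numpy as np
for n in("top","scene"):
    im=capture(n); cv2.imwrite(f"pics/{n}0.png",im[:,:,::-1]); 
    m=camera_model(n); print(n,m)
a=[cv2.imread(f"pics/{n}0.png") for n in("top","scene")]
s=r.observe(); print(s['t'],s['tcp_pos'],s['ee_rot'],s['wrist_force'],s['opening'])
E
```

```text
top {'intrinsics': array([[425.24356352,   0.        , 287.66829079],
       [  0.        , 425.24356352, 212.39414662],
       [  0.        ,   0.        ,   1.        ]]), 'k1': 0.00540046294915397, 'xyz': array([ 0.27491595, -0.09478265,  1.38501006]), 'rotation': array([ 0.71734396,  0.08198202, -0.07624673, -0.6876649 ])}
scene {'intrinsics': array([[533.49672575,   0.        , 271.41628547],
       [  0.        , 533.49672575, 215.25396292],
       [  0.        ,   0.        ,   1.        ]]), 'k1': -0.18183863134356423, 'xyz': array([1.23642998, 0.61037521, 0.92211325]), 'rotation': array([0.35059712, 0.14238127, 0.37010162, 0.84843033])}
0.1 [0.27024104 0.56275976 0.23025209] [-3.33838737e-04  2.22039888e-01  9.75037046e-01 -9.67518675e-04] [0.18808642 0.28737657 0.53297829] 0.08528937618518509
```

View pics/top0.png

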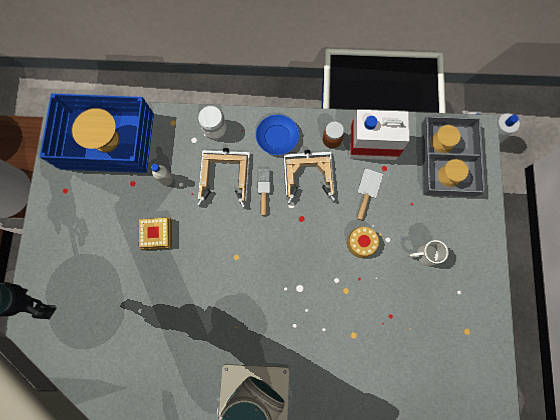

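View pics/scene0.png

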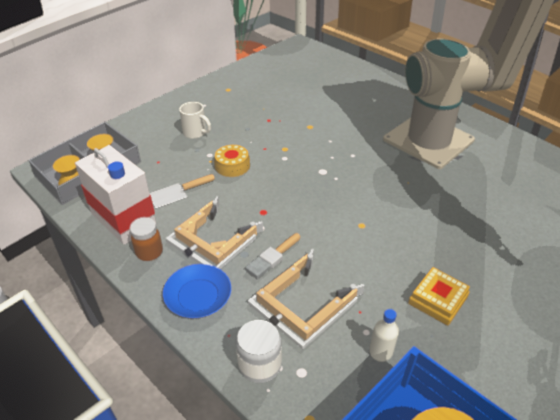

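Top view: round plinth at about (364,241), square at (154,233), square holder at (223,178), round holder at (310,178), brush at (264,190), knife at (370,190), mug at (435,252), bottle at (160,172). The scene view shows the same layout. Next I'll zoom in on the top view.

```bash
cat > h.py <<'E'
import numpy as np,cv2
from scipy.spatial.transform import Rotation as R
def rot(m): q=m['rotation']; return R.from_quat([q[1],q[2],q[3],q[0]]).as_matrix()
def px2w(m,uv,z):
    K=m['intrinsics']; uv=np.atleast_2d(np.array(uv,float))
    d=cv2.undistortPoints(uv[:,None],K,np.array([m['k1'],0,0,0,0.]))[:,0]
    v=np.c_[d[:,0],-d[:,1],-np.ones(len(d))]@rot(m).T
    return m['xyz']+v*((z-m['xyz'][2])/v[:,2])[:,None]
def w2px(m,P):
    c=(np.atleast_2d(P)-m['xyz'])@rot(m)
    s=np.c_[c[:,0],-c[:,1],-c[:,2]]; 
    return cv2.projectPoints(s,np.zeros(3),np.zeros(3),m['intrinsics'],np.array([m['k1'],0,0,0,0.]))[0][:,0]
E
python3 - <<'E'
from h import *
from workcell import camera_model
m=camera_model("top")
im=cv2.imread("pics/top0.png")
c=im[135:265,130:390]; cv2.imwrite("pics/topz.png",cv2.resize(c,None,fx=3,fy=3,interpolation=cv2.INTER_CUBIC))
for n,uv,z in[("round",(364,241),.04),("sq",(154,232),.04),("SH",(223,178),.03),("RH",(310,178),.03),("brush",(264,190),0),("knife",(370,185),0),("mug",(435,252),.08),("bottle",(156,168),.13)]: print(n,px2w(m,uv,z)[0].round(3))
E
```

```text
round [ 0.498 -0.325  0.04 ]
sq [0.499 0.349 0.04 ]
SH [0.692 0.143 0.03 ]
RH [ 0.704 -0.146  0.03 ]
brush [0.665 0.007 0.   ]
knife [ 0.697 -0.351  0.   ]
mug [ 0.466 -0.536  0.08 ]
bottle [0.685 0.336 0.13 ]
```

View pics/topz.png

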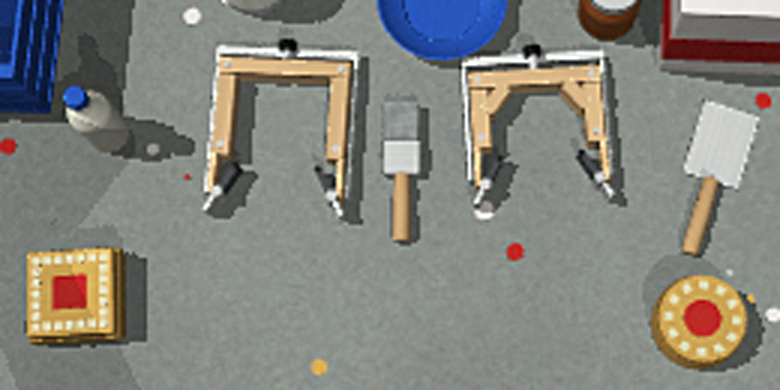

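Zoomed top view (3x, offset 130,135): square holder opens downward, with its back at (285,65) and catch lead-ins at (210,205) and (340,210). Round holder's back is at (540,75), with lead-ins at (478,205) and (615,195). The knife handle ends at about (690,250), close to the round plinth at (702,318). Brush is at (400,180).

```bash
python3 - <<'E'
from h import *
from workcell import camera_model,r
m=camera_model("wrist"); print({k:np.array(v).round(4) for k,v in m.items()})
s=r.observe(); q=s['ee_rot']; T=R.from_quat([q[1],q[2],q[3],q[0]]).as_matrix()
print("cam in tool",T.T@(m['xyz']-s['tcp_pos'])); print("cam axes in tool",(T.T@rot(m)).round(3))
t=camera_model("top"); im=cv2.imread("pics/top0.png"); hsv=cv2.cvtColor(im,cv2.COLOR_BGR2HSV)
red=cv2.inRange(hsv,(0,150,100),(8,255,255))|cv2.inRange(hsv,(172,150,100),(180,255,255))
gold=cv2.inRange(hsv,(10,110,60),(30,255,255))
for n,(u,v) in {"round":(364,241),"sq":(154,232)}.items():
    for nm,mk,w in(("red",red,15),("gold",gold,28)):
        sub=np.zeros_like(mk); sub[v-w:v+w,u-w:u+w]=mk[v-w:v+w,u-w:u+w]
        p=np.argwhere(sub)[:,::-1].astype(np.float32)
        W=px2w(t,p,.04)[:,:2].astype(np.float32)
        print(n,nm,len(p),px2w(t,p.mean(0),.04)[0].round(4),cv2.minAreaRect(W))
for n,p in {"knife end":(690,252),"brush end":(401,241),"RH white L":(466,62),"RH white R":(606,52),"SH L":(219,47),"SH R":(357,55),"SH leadL":(208,208),"SH leadR":(342,214),"RH leadL":(476,207),"RH leadR":(616,200),"brush blade R":(420,100),"brush blade L":(383,172)}.items():
    print(n,px2w(t,((p[0]+.5)/3-.5+130,(p[1]+.5)/3-.5+135),0)[0].round(3))
E
```

```text
{'intrinsics': array([[315.2447,   0.    , 283.0306],
       [  0.    , 315.2447, 209.2103],
       [  0.    ,   0.    ,   1.    ]]), 'k1': np.float64(-0.0051), 'xyz': array([0.2045, 0.5951, 0.3725]), 'rotation': array([ 0.8375, -0.1231, -0.0761,  0.5269])}
cam in tool [ 0.07328679  0.00037802 -0.14219285]
cam axes in tool [[-0.     0.958  0.287]
 [ 1.     0.     0.   ]
 [ 0.     0.287 -0.958]]
round red 123 [ 0.4991 -0.324   0.04  ] ((0.49965181946754456, -0.3246033787727356), (0.03549576178193092, 0.038530413061380386), 2.41489839553833)
round gold 558 [ 0.4973 -0.3186  0.04  ] ((0.5122822523117065, -0.32671916484832764), (0.09721191227436066, 0.13799156248569489), 67.00064849853516)
sq red 123 [0.4991 0.3521 0.04  ] ((0.49954190850257874, 0.352394700050354), (0.03641049191355705, 0.03213215991854668), 6.333463668823242)
sq gold 627 [0.4938 0.3418 0.04  ] ((0.4953552186489105, 0.3450687527656555), (0.10117468982934952, 0.10313443094491959), 6.896938800811768)
knife end [ 0.579 -0.317  0.   ]
brush end [0.578 0.004 0.   ]
RH white L [ 0.792 -0.059  0.   ]
RH white R [ 0.81  -0.219  0.   ]
SH L [0.798 0.226 0.   ]
SH R [0.795 0.067 0.   ]
SH leadL [0.607 0.222 0.   ]
SH leadR [0.606 0.072 0.   ]
RH leadL [ 0.621 -0.078  0.   ]
RH leadR [ 0.635 -0.234  0.   ]
brush blade R [ 0.744 -0.008  0.   ]
brush blade L [0.657 0.029 0.   ]
```

Request:
jog_arm:
  increments:
    - {"dp": [0, 0, 0], "turn": -0.298}
    - {"dp": [0, 0, 0], "turn": -0.298}
    - {"dp": [0, 0, 0], "turn": -0.298}
    - {"dp": [-0.328, -0.88, 0], "turn": 0}
    - {"dp": [-0.328, -0.88, 0], "turn": 0}
    - {"dp": [-0.328, -0.88, 0], "turn": 0}
    - {"dp": [-0.328, -0.88, 0], "turn": 0}
    - {"dp": [-0.328, -0.88, 0], "turn": 0}
    - {"dp": [-0.328, -0.88, 0], "turn": 0}
    - {"dp": [-0.328, -0.88, 0], "turn": 0}
  gripper: 0.3

```text
t: 1.1
tcp_pos: [0.3622, 0.3153, 0.2309]
ee_rot: [-0.0, 0.0, 1.0, -0.0]
wrist_force: [1.3, -0.6, 0.7]
opening: 0.0297
```

Request:
jog_arm:
  increments:
    - {"dp": [-0.328, -0.88, 0], "turn": 0}
    - {"dp": [-0.328, -0.88, 0], "turn": 0}
    - {"dp": [-0.328, -0.88, 0], "turn": 0}
    - {"dp": [-0.328, -0.88, 0], "turn": 0}
    - {"dp": [-0.328, -0.88, 0], "turn": 0}
    - {"dp": [-0.328, -0.88, 0], "turn": 0}
    - {"dp": [-0.328, -0.88, 0], "turn": 0}
    - {"dp": [-0.328, -0.88, 0], "turn": 0}
    - {"dp": [-0.328, -0.88, 0], "turn": 0}
    - {"dp": [0, 0, 0], "turn": 0}

```text
t: 2.1
tcp_pos: [0.4815, -0.0035, 0.231]
ee_rot: [0.0, 0.003, 1.0, -0.001]
wrist_force: [-0.4, 0.3, 0.4]
opening: 0.0298
```

```bash
python3 - <<'E'
from h import *
from workcell import camera_model,r,capture
import pickle
m=camera_model("wrist"); im=capture("wrist"); pickle.dump(m,open("w1.pkl","wb"))
cv2.imwrite("pics/w1.png",im[:,:,::-1])
print(r.observe()['tcp_pos'],r.observe()['wrist_force'],r.observe()['opening'])
E
```

```text
[ 0.48035544 -0.00162763  0.23087133] [-0.90283863  0.19073809 -0.30150318] 0.029799793861537357
```

View pics/w1.png

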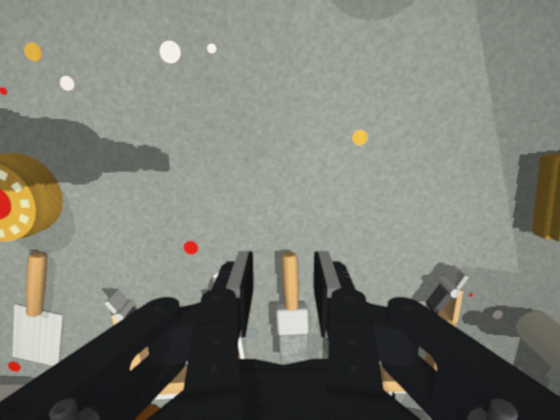

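The wrist view has forward pointing down the image, and the gripper hides the holders. Only their catches show, at (115,305) and (445,290). I'll move 200 mm forward so the holders fall in the clear part.

Request:
jog_arm:
  increments:
    - {"dp": [-0.8, 0, 0], "turn": 0}
    - {"dp": [-0.8, 0, 0], "turn": 0}
    - {"dp": [-0.8, 0, 0], "turn": 0}
    - {"dp": [-0.8, 0, 0], "turn": 0}
    - {"dp": [-0.8, 0, 0], "turn": 0}
    - {"dp": [-0.8, 0, 0], "turn": 0}
    - {"dp": [-0.8, 0, 0], "turn": 0}
    - {"dp": [0, 0, 0], "turn": 0}
    - {"dp": [0, 0, 0], "turn": 0}
    - {"dp": [0, 0, 0], "turn": 0}

```text
t: 3.15
tcp_pos: [0.7028, 0.0008, 0.231]
ee_rot: [-0.001, -0.0, 1.0, 0.0]
wrist_force: [0.5, 1.0, -0.7]
opening: 0.03
```

```bash
python3 - <<'E'
from h import *
from workcell import camera_model,r,capture
import pickle
m=camera_model("wrist"); im=capture("wrist"); pickle.dump(m,open("w2.pkl","wb"))
cv2.imwrite("pics/w2.png",im[:,:,::-1])
c=im[60:400,:,::-1]; cv2.imwrite("pics/w2z.png",cv2.resize(c,None,fx=1.42,fy=1.42,interpolation=cv2.INTER_CUBIC))
print(r.observe()['tcp_pos'],r.observe()['wrist_force'],r.observe()['opening'])
E
```

```text
[7.02761865e-01 6.15036145e-04 2.31338085e-01] [-0.1269464   0.35745691  0.38855435] 0.02974827008507294
```

View pics/w2z.png

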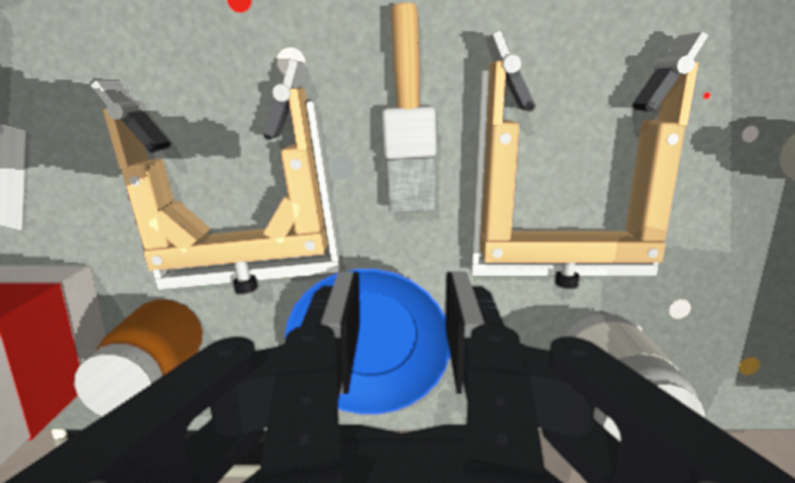

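The view (1.42x, row offset 60) shows both holders clearly. Square holder: screws at (505,139), (672,139), (497,253), (653,253) and pins at (513,63), (685,64). Round holder: screws at (134,182), (296,163), (156,260), (309,246) and pins at (115,110), (281,92).

```bash
python3 - <<'E'
from h import *
import pickle
m=pickle.load(open("w2.pkl","rb"))
def W(p,z=.03): p=np.array(p,float); return px2w(m,(p+.5)/1.42-.5+[0,60],z)[:,:2]
for n,L,Rr,d in(("SQ",[(672,139),(653,253)],[(505,139),(497,253)],88.5),("RD",[(296,163),(309,246)],[(134,182),(156,260)],62.5)):
    l,rr=W(L),W(Rr); pin=W([(685,64),(513,63)] if n=="SQ" else [(281,92),(115,110)],.03)
    c=(l+rr)/2; print(n,"scr",l.round(4).tolist(),rr.round(4).tolist(),"mid",c.round(4).tolist())
    yaw=[np.degrees(np.arctan2(*(a-b)[::-1]))-90 for a,b in zip(np.r_[l,pin[:1]],np.r_[rr,pin[1:]])]
    ax=c[1]-c[0]; print("yaws",np.round(yaw,2),"axis",np.degrees(np.arctan2(ax[1],ax[0])).round(2),"sideL",[np.degrees(np.arctan2(*(a[1]-a[0])[::-1])).round(2) for a in(l,rr)])
    y=np.radians(np.mean(yaw)); u=np.array([np.cos(y),np.sin(y)])
    pm=pin.mean(0); print("pins",pin.round(4).tolist(),np.linalg.norm(pin[0]-pin[1]).round(4),"home",(pm+u*d/1000).round(4))
E
```

```text
SQ scr [[0.6736, 0.2077], [0.7671, 0.208]] [[0.6737, 0.0799], [0.767, 0.0794]] mid [[0.6737, 0.1438], [0.7671, 0.1437]]
yaws [ 0.04 -0.02 -0.23] axis -0.03 sideL [np.float64(0.22), np.float64(-0.29)]
pins [[0.6191, 0.2079], [0.6186, 0.0821]] 0.1258 home [0.7074 0.1449]
RD scr [[0.6923, -0.0809], [0.7609, -0.0749]] [[0.7073, -0.2094], [0.7733, -0.2024]] mid [[0.6998, -0.1452], [0.7671, -0.1387]]
yaws [6.68 5.56 5.87] axis 5.52 sideL [np.float64(5.01), np.float64(6.04)]
pins [[0.639, -0.0885], [0.652, -0.2143]] 0.1265 home [ 0.7077 -0.1448]
```

Request:
jog_arm:
  increments:
    - {"dp": [0, 0, 0], "turn": 0.298}
    - {"dp": [0, 0, 0], "turn": 0.298}
    - {"dp": [0, 0, 0], "turn": 0.298}
    - {"dp": [0, 0, 0], "turn": 0.298}
    - {"dp": [0, 0, 0], "turn": 0.298}
    - {"dp": [0, 0, 0], "turn": 0.298}
    - {"dp": [0, 0, 0], "turn": 0.298}
    - {"dp": [0, 0, 0], "turn": 0.298}
    - {"dp": [0, 0, 0], "turn": 0.298}
    - {"dp": [0, 0, 0], "turn": 0.298}
  gripper: 0.15

```text
t: 4.2
tcp_pos: [0.7029, 0.0001, 0.2319]
ee_rot: [-0.0, 0.68, 0.733, 0.0]
wrist_force: [-0.3, -0.0, -0.6]
opening: 0.0359
```

Request:
jog_arm:
  increments:
    - {"dp": [0, 0, 0], "turn": 0.16}
    - {"dp": [-0.9, -0.46, 0], "turn": 0}
    - {"dp": [-0.9, -0.46, 0], "turn": 0}
    - {"dp": [-0.9, -0.46, 0], "turn": 0}
    - {"dp": [-0.9, -0.46, 0], "turn": 0}
    - {"dp": [-0.9, -0.46, 0], "turn": 0}
    - {"dp": [-0.9, -0.46, 0], "turn": 0}
    - {"dp": [-0.9, -0.46, 0], "turn": 0}
    - {"dp": [-0.9, -0.46, 0], "turn": 0}
    - {"dp": [-0.9, -0.46, 0], "turn": 0}

```text
t: 5.2
tcp_pos: [0.5367, -0.3247, 0.232]
ee_rot: [0.0, 0.707, 0.707, 0.0]
wrist_force: [1.0, 0.4, -0.2]
opening: 0.0365
```

Request:
jog_arm:
  increments:
    - {"dp": [-0.9, -0.5, 0], "turn": 0}
    - {"dp": [-0.9, -0.48, 0], "turn": 0}
    - {"dp": [0, 0, 0.5], "turn": 0}
    - {"dp": [0, 0, 0.5], "turn": 0}
    - {"dp": [0, 0, 0.5], "turn": 0}
    - {"dp": [0, 0, 0.5], "turn": 0}
    - {"dp": [0, 0, 0], "turn": 0}
    - {"dp": [0, 0, 0], "turn": 0}
    - {"dp": [0, 0, 0], "turn": 0}
    - {"dp": [0, 0, 0], "turn": 0}

```text
t: 6.2
tcp_pos: [0.5, -0.3968, 0.1531]
ee_rot: [0.001, 0.707, 0.707, 0.0]
wrist_force: [-1.1, -0.4, -0.3]
opening: 0.0363
```

```bash
cat > red.py <<'E'
from h import *
from workcell import camera_model,r,capture
import pickle,sys
m=camera_model("wrist"); im=capture("wrist")[:,:,::-1]; n=sys.argv[1]; pickle.dump(m,open(n+".pkl","wb"))
cv2.imwrite(f"pics/{n}.png",im); hsv=cv2.cvtColor(im,cv2.COLOR_BGR2HSV)
red=cv2.inRange(hsv,(0,150,90),(8,255,255))|cv2.inRange(hsv,(172,150,90),(180,255,255))
k,lab,st,ce=cv2.connectedComponentsWithStats(red)
for i in range(1,k):
    if st[i,4]>200:
        W=px2w(m,np.argwhere(lab==i)[:,::-1],.04)[:,:2].astype(np.float32)
        print("red",st[i].tolist(),px2w(m,ce[i],.04)[0].round(4),cv2.minAreaRect(W))
s=r.observe(); print(s['t'],s['tcp_pos'].round(4),s['wrist_force'].round(2),round(s['opening'],4))
E
python3 red.py w3
```

```text
red [256, 90, 51, 52, 2069] [ 0.4985 -0.3242  0.04  ] ((0.498548299074173, -0.32442551851272583), (0.03799576684832573, 0.038907717913389206), 89.99462127685547)
red [540, 189, 19, 17, 247] [ 0.7232 -0.3895  0.04  ] ((0.7232718467712402, -0.38943955302238464), (0.015055209398269653, 0.013881218619644642), 0.008522292599081993)
6.25 [ 0.5    -0.3967  0.1529] [1.21 0.33 0.15] 0.0365
```

Request:
jog_arm:
  increments:
    - {"dp": [0, -0.04, 0.6], "turn": 0}
    - {"dp": [0, 0, 0.6], "turn": 0}
    - {"dp": [0, 0, 0.6], "turn": 0}
    - {"dp": [0, 0, 0.6], "turn": 0}
    - {"dp": [0, 0, 0.6], "turn": 0}
    - {"dp": [0, 0, 0.4], "turn": 0}
    - {"dp": [0, 0, 0.25], "turn": 0}
    - {"dp": [0, 0, 0], "turn": 0}
    - {"dp": [0, 0, 0], "turn": 0}
    - {"dp": [0, 0, 0], "turn": 0}

```text
t: 7.25
tcp_pos: [0.4987, -0.3971, 0.0068]
ee_rot: [0.001, 0.707, 0.707, 0.0]
wrist_force: [-0.0, -0.1, 0.1]
opening: 0.0362
```

Request:
jog_arm:
  increments:
    - {"dp": [0.15, 0, 0], "turn": 0}
    - {"dp": [0.15, 0, 0], "turn": 0}
    - {"dp": [0.15, 0, 0], "turn": 0}
    - {"dp": [0.2, 0, 0], "turn": 0}
    - {"dp": [0.25, 0, 0], "turn": 0}
    - {"dp": [0.3, 0, 0], "turn": 0}
    - {"dp": [0.3, 0, 0], "turn": 0}
    - {"dp": [0.3, 0, 0], "turn": 0}
    - {"dp": [0.3, 0, 0], "turn": 0}
    - {"dp": [0.3, 0, 0], "turn": 0}

```text
t: 8.25
tcp_pos: [0.4981, -0.2997, 0.0058]
ee_rot: [0.001, 0.707, 0.707, -0.0]
wrist_force: [-0.1, -4.2, 4.2]
opening: 0.0361
```

Request:
jog_arm:
  increments:
    - {"dp": [0.3, 0, 0], "turn": 0}
    - {"dp": [0.3, 0, 0], "turn": 0}
    - {"dp": [0.3, 0, 0], "turn": 0}
    - {"dp": [0.3, 0, 0], "turn": 0}
    - {"dp": [0.3, 0, 0], "turn": 0}
    - {"dp": [0.2, 0, 0], "turn": 0}
    - {"dp": [0.12, 0, 0], "turn": 0}
    - {"dp": [0.08, 0, 0], "turn": 0}
    - {"dp": [0.03, 0, 0], "turn": 0}
    - {"dp": [0, 0, 0], "turn": 0}

```text
t: 9.25
tcp_pos: [0.4975, -0.2228, 0.0052]
ee_rot: [-0.0, 0.707, 0.707, 0.0]
wrist_force: [0.4, -4.5, 3.7]
opening: 0.0363
```

Request:
jog_arm:
  increments:
    - {"dp": [-0.3, 0, 0], "turn": 0}
    - {"dp": [-0.5, 0, 0], "turn": 0}
    - {"dp": [0, 0, -0.8], "turn": 0}
    - {"dp": [0, 0, -0.8], "turn": 0}
    - {"dp": [0, 0, -0.8], "turn": 0}
    - {"dp": [0, 0, -0.8], "turn": 0}
    - {"dp": [0, 0, -0.8], "turn": 0}
    - {"dp": [0, 0, 0], "turn": 0}
    - {"dp": [0, 0, 0], "turn": 0}
    - {"dp": [0, 0, 0], "turn": 0}

```text
t: 10.25
tcp_pos: [0.4961, -0.2539, 0.163]
ee_rot: [-0.002, 0.707, 0.707, 0.0]
wrist_force: [-0.4, 0.1, -0.4]
opening: 0.0362
```

```bash
python3 red.py w4
```

```text
red [359, 37, 21, 23, 389] [ 0.5611 -0.131   0.04  ] ((0.5611913204193115, -0.13107049465179443), (0.015268966555595398, 0.015499318018555641), 3.8154211044311523)
red [261, 70, 49, 52, 2006] [ 0.4974 -0.1651  0.04  ] ((0.49713134765625, -0.16563433408737183), (0.03823263198137283, 0.03825271874666214), 89.98894500732422)
10.3 [ 0.496  -0.2539  0.1629] [ 0.34 -0.45  0.23] 0.0362
```

Request:
jog_arm:
  increments:
    - {"dp": [0.67, -0.63, 0], "turn": 0}
    - {"dp": [0.67, -0.63, 0], "turn": 0}
    - {"dp": [0.68, -0.64, 0], "turn": 0}
    - {"dp": [0, 0, 0], "turn": -0.28}
    - {"dp": [0, 0, 0], "turn": -0.28}
    - {"dp": [0, 0, 0], "turn": -0.28}
    - {"dp": [0, 0, 0], "turn": -0.28}
    - {"dp": [0, 0, 0], "turn": -0.28}
    - {"dp": [0, 0, 0], "turn": -0.28}
    - {"dp": [0, 0, 0], "turn": -0.28}

```text
t: 11.3
tcp_pos: [0.4204, -0.1733, 0.1635]
ee_rot: [-0.002, 0.288, 0.958, 0.001]
wrist_force: [0.3, -0.5, 0.6]
opening: 0.0366
```

Request:
jog_arm:
  increments:
    - {"dp": [0, 0, 0], "turn": -0.28}
    - {"dp": [0, 0, 0], "turn": -0.28}
    - {"dp": [0, 0, 0], "turn": -0.28}
    - {"dp": [0, 0, 0], "turn": -0.28}
    - {"dp": [0, 0, 0], "turn": -0.26}
    - {"dp": [0, 0, 0.8], "turn": 0}
    - {"dp": [0, 0, 0.8], "turn": 0}
    - {"dp": [0, 0, 0.8], "turn": 0}
    - {"dp": [0, 0, 0.6], "turn": 0}
    - {"dp": [0, 0, 0], "turn": 0}

```text
t: 12.3
tcp_pos: [0.417, -0.1713, 0.0408]
ee_rot: [-0.005, -0.05, 0.999, 0.003]
wrist_force: [-0.7, 0.5, 0.6]
opening: 0.0361
```

```bash
python3 - <<'E'
from h import *
from workcell import r
s=r.observe(); q=s['ee_rot']; T=R.from_quat([q[1],q[2],q[3],q[0]]).as_matrix()
print(s['t'],s['tcp_pos'],np.degrees(np.arctan2(T[1,0],T[0,0])),T[:,2])
home=np.array([.7077,-.1448]); y=np.radians(5.7); u=np.array([np.cos(y),np.sin(y)]); n=np.array([-u[1],u[0]])
for p in (s['tcp_pos'][:2],np.array([.4974,-.1653])): print("holder frame",(p-home)@u,(p-home)@n)
E
```

```text
12.3 [ 0.41700514 -0.17131598  0.04081331] -174.31335453247482 [-0.00946956  0.00614349 -0.99993629]
holder frame -0.29189109487494697 0.0024868715606055644
holder frame -0.21129624123259047 0.0004883041868821534
```

Request:
jog_arm:
  increments:
    - {"dp": [0, -0.05, 0.77], "turn": 0}
    - {"dp": [-0.2, 0, 0], "turn": 0}
    - {"dp": [-0.2, 0, 0], "turn": 0}
    - {"dp": [-0.2, 0, 0], "turn": 0}
    - {"dp": [-0.2, 0, 0], "turn": 0}
    - {"dp": [-0.3, 0, 0], "turn": 0}
    - {"dp": [-0.3, 0, 0], "turn": 0}
    - {"dp": [-0.3, 0, 0], "turn": 0}
    - {"dp": [-0.3, 0, 0], "turn": 0}
    - {"dp": [-0.3, 0, 0], "turn": 0}

```text
t: 13.3
tcp_pos: [0.5143, -0.1669, 0.0146]
ee_rot: [-0.0, -0.05, 0.999, -0.0]
wrist_force: [-5.7, -1.1, 4.0]
opening: 0.0362
```

Request:
jog_arm:
  increments:
    - {"dp": [-0.3, 0, 0], "turn": 0}
    - {"dp": [-0.3, 0, 0], "turn": 0}
    - {"dp": [-0.3, 0, 0], "turn": 0}
    - {"dp": [-0.3, 0, 0], "turn": 0}
    - {"dp": [-0.2, 0, 0], "turn": 0}
    - {"dp": [-0.15, 0, 0], "turn": 0}
    - {"dp": [-0.1, 0, 0], "turn": 0}
    - {"dp": [-0.05, 0, 0], "turn": 0}
    - {"dp": [0, 0, 0], "turn": 0}
    - {"dp": [0, 0, 0], "turn": 0}

```text
t: 14.3
tcp_pos: [0.5813, -0.1603, 0.0145]
ee_rot: [0.0, -0.05, 0.999, 0.0]
wrist_force: [-1.7, -0.4, 1.0]
opening: 0.0362
```

```bash
cat > hf.py <<'E'
from h import *
from workcell import r,capture,camera_model
import sys
s=r.observe(); q=s['ee_rot']; T=R.from_quat([q[1],q[2],q[3],q[0]]).as_matrix()
home,a=(np.array([.7077,-.1448]),5.7) if sys.argv[1]=="R" else (np.array([.7074,.144]),0)
y=np.radians(a); u=np.array([np.cos(y),np.sin(y)]); n=np.array([-u[1],u[0]])
print(s['t'],s['tcp_pos'].round(4),"yaw",np.degrees(np.arctan2(T[1,0],T[0,0])).round(2)%360,"z",T[:,2].round(4),s['wrist_force'].round(2))
def f(p): return (1000*(p-home)@np.c_[u,n]).round(1)
print("TCP in holder mm",f(s['tcp_pos'][:2]))
im=capture("top")[:,:,::-1]; m=camera_model("top"); hsv=cv2.cvtColor(im,cv2.COLOR_BGR2HSV)
red=cv2.inRange(hsv,(0,150,90),(8,255,255))|cv2.inRange(hsv,(172,150,90),(180,255,255))
k,lab,st,ce=cv2.connectedComponentsWithStats(red)
for i in range(1,k):
    w=px2w(m,ce[i],.04)[0]
    if st[i,4]>40 and w[0]<.76: print("red",st[i,4],w.round(4),"in holder",f(w[:2]))
cv2.imwrite("pics/t_last.png",im)
E
python3 hf.py R
```

```text
14.3 [ 0.5813 -0.1603  0.0145] yaw 185.68 z [ 9.e-04  3.e-04 -1.e+00] [-1.72 -0.43  0.98]
TCP in holder mm [-127.3   -2.8]
red 123 [0.4991 0.3521 0.04  ] in holder [-158.2  515.2]
```

```bash
python3 red.py w5; python3 - <<'E'
import cv2
im=cv2.imread("pics/w5.png"); cv2.imwrite("pics/w5z.png",im)
E
```

```text
red [335, 228, 35, 33, 895] [ 0.5549 -0.1346  0.04  ] ((0.5550860166549683, -0.13474687933921814), (0.01390454638749361, 0.013595961965620518), 10.174060821533203)
14.4 [ 0.5814 -0.1603  0.0146] [-0.92 -0.19  0.78] 0.0359
```

View pics/w5z.png

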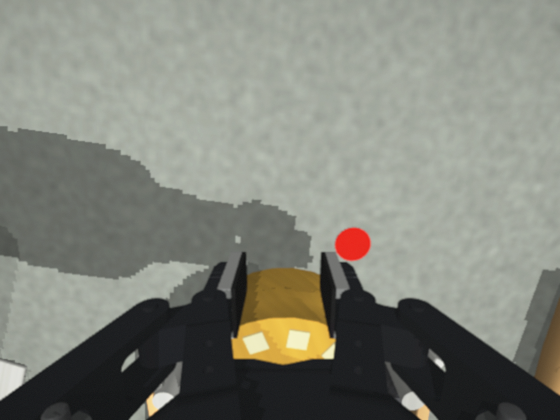

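Wrist view: the plinth sits cradled between the fingers (columns 233–336), with the holder pins just ahead at (165,400) and (412,400). The plinth is about 2.5 mm right of the channel centre, so I'll shift it slightly left while advancing.

Request:
jog_arm:
  increments:
    - {"dp": [-0.1, 0.03, 0], "turn": 0}
    - {"dp": [-0.1, 0.03, 0], "turn": 0}
    - {"dp": [-0.1, 0, 0], "turn": 0}
    - {"dp": [-0.1, 0, 0], "turn": 0}
    - {"dp": [-0.1, 0, 0], "turn": 0}
    - {"dp": [-0.1, 0, 0], "turn": 0}
    - {"dp": [-0.1, 0, 0], "turn": 0}
    - {"dp": [-0.1, 0, 0], "turn": 0}
    - {"dp": [-0.1, 0, 0], "turn": 0}
    - {"dp": [-0.1, 0, 0], "turn": 0}

```text
t: 15.4
tcp_pos: [0.6196, -0.1537, 0.0144]
ee_rot: [-0.002, -0.05, 0.999, 0.0]
wrist_force: [-6.6, -1.0, 5.0]
opening: 0.0366
```

Request:
jog_arm:
  increments:
    - {"dp": [-0.08, 0, 0], "turn": 0}
    - {"dp": [-0.08, 0, 0], "turn": 0}
    - {"dp": [-0.06, 0, 0], "turn": 0}
    - {"dp": [-0.06, 0, 0], "turn": 0}
    - {"dp": [-0.05, 0, 0], "turn": 0}
    - {"dp": [-0.05, 0, 0], "turn": 0}
    - {"dp": [-0.05, 0, 0], "turn": 0}
    - {"dp": [-0.05, 0, 0], "turn": 0}
    - {"dp": [-0.02, 0, 0], "turn": 0}
    - {"dp": [0, 0, 0], "turn": 0}

```text
t: 16.4
tcp_pos: [0.6412, -0.152, 0.0145]
ee_rot: [0.001, -0.05, 0.999, 0.0]
wrist_force: [-1.5, 0.2, -0.1]
opening: 0.0362
```

```bash
python3 hf.py R
```

```text
16.4 [ 0.6412 -0.152   0.0145] yaw 185.69 z [ 1.1e-03  1.0e-04 -1.0e+00] [-1.48  0.22 -0.11]
TCP in holder mm [-66.9  -0.5]
red 123 [0.4991 0.3521 0.04  ] in holder [-158.2  515.2]
```

Request:
jog_arm:
  increments:
    - {"dp": [-0.025, 0, 0], "turn": 0}
    - {"dp": [-0.025, 0, 0], "turn": 0}
    - {"dp": [-0.025, 0, 0], "turn": 0}
    - {"dp": [-0.025, 0, 0], "turn": 0}
    - {"dp": [-0.025, 0, 0], "turn": 0}
    - {"dp": [-0.025, 0, 0], "turn": 0}
    - {"dp": [0, 0, 0], "turn": 0}
    - {"dp": [0, 0, 0], "turn": 0}
    - {"dp": [0, 0, 0], "turn": 0}
    - {"dp": [0, 0, 0], "turn": 0}

```text
t: 17.45
tcp_pos: [0.6468, -0.1514, 0.0146]
ee_rot: [0.0, -0.05, 0.999, 0.0]
wrist_force: [-1.2, -0.3, 0.0]
opening: 0.0361
```

Request:
jog_arm:
  increments:
    - {"dp": [-0.025, 0, 0], "turn": 0}
    - {"dp": [-0.025, 0, 0], "turn": 0}
    - {"dp": [0, 0, 0], "turn": 0}
    - {"dp": [0, 0, 0], "turn": 0}
    - {"dp": [0, 0, 0], "turn": 0}
    - {"dp": [0, 0, 0], "turn": 0}
    - {"dp": [0, 0, 0], "turn": 0}
    - {"dp": [0, 0, 0], "turn": 0}
    - {"dp": [0, 0, 0], "turn": 0}
    - {"dp": [0, 0, 0], "turn": 0}

```text
t: 18.45
tcp_pos: [0.6485, -0.1512, 0.0145]
ee_rot: [0.0, -0.05, 0.999, -0.0]
wrist_force: [-2.3, -0.3, 1.0]
opening: 0.0364
```

Request:
jog_arm:
  increments:
    - {"dp": [0, 0, 0], "turn": 0}
    - {"dp": [0, 0, 0], "turn": 0}
    - {"dp": [0, 0, 0], "turn": 0}
    - {"dp": [0, 0, 0], "turn": 0}
    - {"dp": [0, 0, 0], "turn": 0}
    - {"dp": [0, 0, 0], "turn": 0}
    - {"dp": [-0.02, 0, 0], "turn": 0}
    - {"dp": [-0.02, 0, 0], "turn": 0}
    - {"dp": [-0.02, 0, 0], "turn": 0}
    - {"dp": [0, 0, 0], "turn": 0}

```text
t: 19.45
tcp_pos: [0.6506, -0.1509, 0.0145]
ee_rot: [-0.0, -0.05, 0.999, -0.0]
wrist_force: [-4.9, -0.2, 3.0]
opening: 0.0361
```

Request:
jog_arm:
  increments:
    - {"dp": [-0.02, 0, 0], "turn": 0}
    - {"dp": [-0.02, 0, 0], "turn": 0}
    - {"dp": [0, 0, 0], "turn": 0}
    - {"dp": [0, 0, 0], "turn": 0}
    - {"dp": [0, 0, 0], "turn": 0}
    - {"dp": [0, 0, 0], "turn": 0}
    - {"dp": [0, 0, 0], "turn": 0}
    - {"dp": [0, 0, 0], "turn": 0}
    - {"dp": [0, 0, 0], "turn": 0}
    - {"dp": [0, 0, 0], "turn": 0}

```text
t: 20.45
tcp_pos: [0.6508, -0.1509, 0.0144]
ee_rot: [-0.002, -0.049, 0.999, -0.0]
wrist_force: [-7.6, -0.9, 5.2]
opening: 0.0361
```

Request:
jog_arm:
  increments:
    - {"dp": [-0.02, 0, 0], "turn": 0}
    - {"dp": [-0.02, 0, 0], "turn": 0}
    - {"dp": [0, 0, 0], "turn": 0}
    - {"dp": [0, 0, 0], "turn": 0}
    - {"dp": [0, 0, 0], "turn": 0}
    - {"dp": [0, 0, 0], "turn": 0}
    - {"dp": [0, 0, 0], "turn": 0}
    - {"dp": [0, 0, 0], "turn": 0}
    - {"dp": [0, 0, 0], "turn": 0}
    - {"dp": [0, 0, 0], "turn": 0}

```text
t: 21.45
tcp_pos: [0.6509, -0.1508, 0.0144]
ee_rot: [-0.003, -0.049, 0.999, -0.0]
wrist_force: [-9.6, -1.0, 7.5]
opening: 0.0365
```

Request:
jog_arm:
  increments:
    - {"dp": [0.1, 0, 0], "turn": 0}
    - {"dp": [0.3, 0, 0], "turn": 0}
    - {"dp": [0.4, 0, 0], "turn": 0}
    - {"dp": [0.4, 0, 0], "turn": 0}
    - {"dp": [0, 0, -0.8], "turn": 0}
    - {"dp": [0, 0, -0.8], "turn": 0}
    - {"dp": [0, 0, -0.8], "turn": 0}
    - {"dp": [0, 0, -0.8], "turn": 0}
    - {"dp": [0, 0, -0.8], "turn": 0}
    - {"dp": [-0.5, 0, -0.4], "turn": 0}

```text
t: 22.45
tcp_pos: [0.6269, -0.1539, 0.1945]
ee_rot: [0.003, -0.049, 0.999, -0.001]
wrist_force: [1.0, -0.2, -0.5]
opening: 0.036
```

Request:
jog_arm:
  increments:
    - {"dp": [-0.8, 0, 0], "turn": 0}
    - {"dp": [-0.8, 0, 0], "turn": 0}
    - {"dp": [-0.8, 0, 0], "turn": 0}
    - {"dp": [-0.4, 0, 0], "turn": 0}
    - {"dp": [0, 0, 0], "turn": 0}
    - {"dp": [0, 0, 0], "turn": 0}
    - {"dp": [0, 0, 0], "turn": 0}
    - {"dp": [0, 0, 0], "turn": 0}
    - {"dp": [0, 0, 0], "turn": 0}
    - {"dp": [0, 0, 0], "turn": 0}

```text
t: 23.45
tcp_pos: [0.7373, -0.1425, 0.1908]
ee_rot: [0.0, -0.049, 0.999, -0.0]
wrist_force: [0.8, 0.1, -0.7]
opening: 0.0362
```

```bash
python3 red.py w6; python3 - <<'E'
import cv2
im=cv2.imread("pics/w6.png")[:320,130:430]; cv2.imwrite("pics/w6z.png",cv2.resize(im,None,fx=1.85,fy=1.85,interpolation=cv2.INTER_CUBIC))
E
```

```text
red [311, 3, 20, 22, 354] [ 0.5821 -0.1266  0.04  ] ((0.5822281241416931, -0.12652559578418732), (0.01520741917192936, 0.015691883862018585), 5.699061393737793)
red [263, 142, 42, 42, 1368] [ 0.7069 -0.1446  0.04  ] ((0.7070402503013611, -0.1445774883031845), (0.03809690475463867, 0.0382329598069191), 5.665635108947754)
red [35, 174, 17, 16, 207] [ 0.747  -0.3698  0.04  ] ((0.7470543384552002, -0.3698011636734009), (0.015251081436872482, 0.014378258027136326), 43.57038497924805)
red [0, 220, 144, 100, 5677] [ 0.8175 -0.3352  0.04  ] ((0.8417622447013855, -0.35020196437835693), (0.10423458367586136, 0.14271733164787292), 0.00855007953941822)
23.5 [ 0.7374 -0.1424  0.1908] [0.3  0.55 0.57] 0.0363
```

View pics/w6z.png

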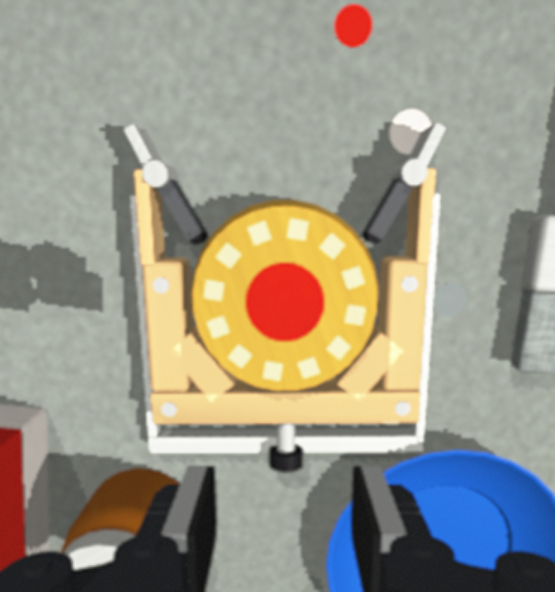

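The view shows the round plinth home against the back, with both catch arms in behind it symmetrically (tips at (202,238) and (373,238)). The measured centre is within 1 mm of the predicted home. Next is the square plinth.

Request:
jog_arm:
  increments:
    - {"dp": [0, 0, 0], "turn": -0.294}
    - {"dp": [0, 0, 0], "turn": -0.294}
    - {"dp": [0, 0, 0], "turn": -0.294}
    - {"dp": [0, 0, 0], "turn": -0.294}
    - {"dp": [0, 0, 0], "turn": -0.294}
    - {"dp": [0, 0, 0], "turn": -0.294}
    - {"dp": [0, 0, 0], "turn": -0.294}
    - {"dp": [0, 0, 0], "turn": -0.294}
    - {"dp": [0, 0, 0], "turn": -0.294}
    - {"dp": [0, 0, 0], "turn": -0.294}
  gripper: -0.4

```text
t: 24.5
tcp_pos: [0.7376, -0.1424, 0.1906]
ee_rot: [-0.0, 0.709, -0.706, 0.0]
wrist_force: [0.2, -0.6, 0.7]
opening: 0.0598
```

Request:
jog_arm:
  increments:
    - {"dp": [-0.9, 0.38, 0], "turn": 0}
    - {"dp": [-0.9, 0.38, 0], "turn": 0}
    - {"dp": [-0.9, 0.38, 0], "turn": 0}
    - {"dp": [-0.9, 0.38, 0], "turn": 0}
    - {"dp": [-0.9, 0.38, 0], "turn": 0}
    - {"dp": [-0.9, 0.38, 0], "turn": 0}
    - {"dp": [-0.9, 0.38, 0], "turn": 0}
    - {"dp": [-0.9, 0.38, 0], "turn": 0}
    - {"dp": [-0.9, 0.38, 0], "turn": 0}
    - {"dp": [-0.9, 0.38, 0], "turn": 0}

```text
t: 25.5
tcp_pos: [0.5855, 0.2193, 0.1908]
ee_rot: [0.0, -0.707, 0.708, -0.0]
wrist_force: [0.2, -0.1, -0.5]
opening: 0.0598
```

Request:
jog_arm:
  increments:
    - {"dp": [-0.9, 0.36, 0], "turn": 0}
    - {"dp": [-0.9, 0.36, 0], "turn": 0}
    - {"dp": [-0.9, 0.36, 0], "turn": 0}
    - {"dp": [-0.9, 0.36, 0], "turn": 0}
    - {"dp": [-0.9, 0.36, 0], "turn": 0}
    - {"dp": [-0.3, 0.36, 0], "turn": 0}
    - {"dp": [0, 0, 0.4], "turn": 0}
    - {"dp": [0, 0, 0.4], "turn": 0}
    - {"dp": [0, 0, 0], "turn": 0}
    - {"dp": [0, 0, 0], "turn": 0}

```text
t: 26.5
tcp_pos: [0.4999, 0.4094, 0.1585]
ee_rot: [-0.001, -0.706, 0.708, 0.0]
wrist_force: [-0.0, -0.5, 0.7]
opening: 0.0601
```

```bash
python3 red.py w7;python3 hf.py S
```

```text
red [260, 110, 48, 49, 1949] [0.4991 0.3517 0.04  ] ((0.499072790145874, 0.3521254360675812), (0.03509920835494995, 0.03514891117811203), 6.176170349121094)
red [109, 228, 17, 16, 212] [0.6466 0.4384 0.04  ] ((0.6467034220695496, 0.43834275007247925), (0.013990864157676697, 0.014564048498868942), 38.36892318725586)
26.55 [0.5005 0.4097 0.1592] [ 0.43 -0.26  0.76] 0.0598
26.55 [0.5005 0.4097 0.1592] yaw 269.87 z [ 6.e-04  2.e-04 -1.e+00] [ 0.43 -0.26  0.76]
TCP in holder mm [-206.9  265.7]
red 106 [ 0.708  -0.1438  0.04  ] in holder [   0.6 -287.8]
red 123 [0.4991 0.3521 0.04  ] in holder [-208.3  208.1]
```

Request:
jog_arm:
  increments:
    - {"dp": [-0.63, 0, 0], "turn": 0}
    - {"dp": [0, 0, 0.7], "turn": 0}
    - {"dp": [0, 0, 0.7], "turn": 0}
    - {"dp": [0, 0, 0.7], "turn": 0}
    - {"dp": [0, 0, 0.7], "turn": 0}
    - {"dp": [0, 0, 0.5], "turn": 0}
    - {"dp": [0, 0, 0.35], "turn": 0}
    - {"dp": [0.15, 0, 0], "turn": 0}
    - {"dp": [0.15, 0, 0], "turn": 0}
    - {"dp": [0.15, 0, 0], "turn": 0}

```text
t: 27.6
tcp_pos: [0.5015, 0.4174, 0.0142]
ee_rot: [0.001, -0.706, 0.708, -0.0]
wrist_force: [0.0, -0.3, -0.3]
opening: 0.0599
```

Request:
jog_arm:
  increments:
    - {"dp": [0.15, 0, 0], "turn": 0}
    - {"dp": [0.2, 0, 0], "turn": 0}
    - {"dp": [0.3, 0, 0], "turn": 0}
    - {"dp": [0.3, 0, 0], "turn": 0}
    - {"dp": [0.3, 0, 0], "turn": 0}
    - {"dp": [0.3, 0, 0], "turn": 0}
    - {"dp": [0.3, 0, 0], "turn": 0}
    - {"dp": [0.3, 0, 0], "turn": 0}
    - {"dp": [0.3, 0, 0], "turn": 0}
    - {"dp": [0.3, 0, 0], "turn": 0}

```text
t: 28.6
tcp_pos: [0.5009, 0.3081, 0.014]
ee_rot: [0.002, -0.707, 0.708, 0.001]
wrist_force: [-0.6, 5.7, 3.7]
opening: 0.0599
```

Request:
jog_arm:
  increments:
    - {"dp": [0.3, 0, 0], "turn": 0}
    - {"dp": [0.3, 0, 0], "turn": 0}
    - {"dp": [0.3, 0, 0], "turn": 0}
    - {"dp": [0.3, 0, 0], "turn": 0}
    - {"dp": [0.3, 0, 0], "turn": 0}
    - {"dp": [0.3, 0, 0], "turn": 0}
    - {"dp": [0.3, 0, 0], "turn": 0}
    - {"dp": [0.2, 0, 0], "turn": 0}
    - {"dp": [0.15, 0, 0], "turn": 0}
    - {"dp": [0.08, 0, 0], "turn": 0}

```text
t: 29.6
tcp_pos: [0.5004, 0.2067, 0.0137]
ee_rot: [0.002, -0.706, 0.708, 0.001]
wrist_force: [0.7, 6.6, 5.0]
opening: 0.0599
```

Request:
jog_arm:
  increments:
    - {"dp": [0, 0, 0], "turn": 0}
    - {"dp": [-0.3, 0, 0], "turn": 0}
    - {"dp": [-0.5, 0, 0], "turn": 0}
    - {"dp": [0, 0, -0.8], "turn": 0}
    - {"dp": [0, 0, -0.8], "turn": 0}
    - {"dp": [0, 0, -0.8], "turn": 0}
    - {"dp": [0, 0, -0.8], "turn": 0}
    - {"dp": [0, 0, -0.8], "turn": 0}
    - {"dp": [0, 0, 0], "turn": 0}
    - {"dp": [0, 0, 0], "turn": 0}

```text
t: 30.6
tcp_pos: [0.4995, 0.2378, 0.1725]
ee_rot: [-0.0, -0.707, 0.708, -0.0]
wrist_force: [-1.0, -0.1, -0.4]
opening: 0.0602
```

```bash
python3 red.py w8
```

```text
red [271, 67, 43, 46, 1949] [0.4919 0.1453 0.04  ] ((0.4918103814125061, 0.14544637501239777), (0.03455735370516777, 0.03483607620000839), 89.91114044189453)
30.65 [0.4986 0.2375 0.1713] [ 0.07 -0.2  -0.88] 0.0602
```

Request:
jog_arm:
  increments:
    - {"dp": [0.77, 0.77, 0], "turn": 0}
    - {"dp": [0.77, 0.77, 0], "turn": 0}
    - {"dp": [0.78, 0.78, 0], "turn": 0}
    - {"dp": [0, 0, 0], "turn": 0.285}
    - {"dp": [0, 0, 0], "turn": 0.285}
    - {"dp": [0, 0, 0], "turn": 0.285}
    - {"dp": [0, 0, 0], "turn": 0.285}
    - {"dp": [0, 0, 0], "turn": 0.285}
    - {"dp": [0, 0, 0], "turn": 0.285}
    - {"dp": [0, 0, 0], "turn": 0.285}
  gripper: 0.15

```text
t: 31.65
tcp_pos: [0.4048, 0.1448, 0.1701]
ee_rot: [-0.003, -0.279, 0.96, -0.0]
wrist_force: [0.9, -0.4, 1.1]
opening: 0.0365
```

Request:
jog_arm:
  increments:
    - {"dp": [0, 0, 0], "turn": 0.285}
    - {"dp": [0, 0, 0], "turn": 0.285}
    - {"dp": [0, 0, 0], "turn": 0.285}
    - {"dp": [0, 0, 0], "turn": 0.285}
    - {"dp": [0, 0, 0.8], "turn": 0}
    - {"dp": [0, 0, 0.8], "turn": 0}
    - {"dp": [0, 0, 0.8], "turn": 0}
    - {"dp": [0, 0, 0.6], "turn": 0}
    - {"dp": [0, 0, 0], "turn": 0}
    - {"dp": [0, 0, 0], "turn": 0}

```text
t: 32.65
tcp_pos: [0.405, 0.1449, 0.0513]
ee_rot: [-0.002, -0.001, 1.0, -0.001]
wrist_force: [0.2, -0.7, -0.6]
opening: 0.0364
```

```bash
python3 hf.py S
```

```text
32.65 [0.405  0.1449 0.0513] yaw 180.09 z [-0.0042 -0.0012 -1.    ] [ 0.15 -0.71 -0.56]
TCP in holder mm [-302.4    0.9]
red 106 [ 0.708  -0.1438  0.04  ] in holder [   0.6 -287.8]
red 128 [0.4925 0.1469 0.04  ] in holder [-214.9    2.9]
```

Request:
jog_arm:
  increments:
    - {"dp": [0, 0, 0.9], "turn": 0}
    - {"dp": [-0.2, 0, 0], "turn": 0}
    - {"dp": [-0.2, 0, 0], "turn": 0}
    - {"dp": [-0.2, 0, 0], "turn": 0}
    - {"dp": [-0.2, 0, 0], "turn": 0}
    - {"dp": [-0.25, 0, 0], "turn": 0}
    - {"dp": [-0.25, 0, 0], "turn": 0}
    - {"dp": [-0.25, 0, 0], "turn": 0}
    - {"dp": [-0.25, 0, 0], "turn": 0}
    - {"dp": [-0.25, 0, 0], "turn": 0}

```text
t: 33.7
tcp_pos: [0.4878, 0.1455, 0.0171]
ee_rot: [-0.002, -0.001, 1.0, 0.0]
wrist_force: [-4.8, 0.4, 3.5]
opening: 0.0362
```

Request:
jog_arm:
  increments:
    - {"dp": [-0.25, 0, 0], "turn": 0}
    - {"dp": [-0.25, 0, 0], "turn": 0}
    - {"dp": [-0.2, 0, 0], "turn": 0}
    - {"dp": [-0.15, 0, 0], "turn": 0}
    - {"dp": [-0.1, 0, 0], "turn": 0}
    - {"dp": [-0.05, 0, 0], "turn": 0}
    - {"dp": [0, 0, 0], "turn": 0}
    - {"dp": [0, 0, 0], "turn": 0}
    - {"dp": [0, 0, 0], "turn": 0}
    - {"dp": [0, 0, 0], "turn": 0}

```text
t: 34.7
tcp_pos: [0.5271, 0.1454, 0.0167]
ee_rot: [-0.002, -0.001, 1.0, -0.0]
wrist_force: [-7.6, 0.5, 4.8]
opening: 0.0364
```

```bash
python3 hf.py S; python3 red.py w9
```

```text
34.7 [0.5271 0.1454 0.0167] yaw 180.1 z [-3.9e-03 -4.0e-04 -1.0e+00] [-7.62  0.49  4.8 ]
TCP in holder mm [-180.3    1.4]
red 106 [ 0.708  -0.1438  0.04  ] in holder [   0.6 -287.8]
red 58 [0.5928 0.1402 0.04  ] in holder [-114.6   -3.8]
34.8 [0.5271 0.1454 0.0168] [-6.48 -0.19  5.38] 0.0365
```

View pics/w9.png

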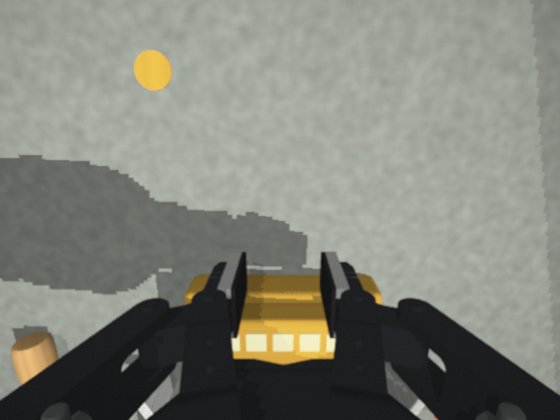

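Wrist view: the square plinth's rear edge spans columns 187–382, centred on the fingers and straight. The lead-ins are visible at (145,410) and (420,405), on either side. Continuing.

Request:
jog_arm:
  increments:
    - {"dp": [-0.1, -0.02, 0], "turn": 0}
    - {"dp": [-0.12, 0, 0], "turn": 0}
    - {"dp": [-0.12, 0, 0], "turn": 0}
    - {"dp": [-0.12, 0, 0], "turn": 0}
    - {"dp": [-0.12, 0, 0], "turn": 0}
    - {"dp": [-0.12, 0, 0], "turn": 0}
    - {"dp": [-0.12, 0, 0], "turn": 0}
    - {"dp": [-0.12, 0, 0], "turn": 0}
    - {"dp": [-0.12, 0, 0], "turn": 0}
    - {"dp": [-0.12, 0, 0], "turn": 0}

```text
t: 35.8
tcp_pos: [0.5746, 0.1448, 0.0166]
ee_rot: [-0.002, -0.001, 1.0, -0.0]
wrist_force: [-5.7, -0.1, 3.7]
opening: 0.0362
```

Request:
jog_arm:
  increments:
    - {"dp": [-0.12, 0, 0], "turn": 0}
    - {"dp": [-0.12, 0, 0], "turn": 0}
    - {"dp": [-0.12, 0, 0], "turn": 0}
    - {"dp": [-0.12, 0, 0], "turn": 0}
    - {"dp": [-0.12, 0, 0], "turn": 0}
    - {"dp": [-0.12, 0, 0], "turn": 0}
    - {"dp": [-0.12, 0, 0], "turn": 0}
    - {"dp": [-0.1, 0, 0], "turn": 0}
    - {"dp": [-0.1, 0, 0], "turn": 0}
    - {"dp": [-0.1, 0, 0], "turn": 0}

```text
t: 36.8
tcp_pos: [0.6203, 0.1449, 0.0165]
ee_rot: [-0.002, -0.001, 1.0, -0.0]
wrist_force: [-6.8, -0.5, 3.5]
opening: 0.0365
```

Request:
jog_arm:
  increments:
    - {"dp": [-0.06, 0, 0], "turn": 0}
    - {"dp": [-0.06, 0, 0], "turn": 0}
    - {"dp": [-0.06, 0, 0], "turn": 0}
    - {"dp": [-0.06, 0, 0], "turn": 0}
    - {"dp": [-0.05, 0, 0], "turn": 0}
    - {"dp": [-0.05, 0, 0], "turn": 0}
    - {"dp": [-0.04, 0, 0], "turn": 0}
    - {"dp": [-0.04, 0, 0], "turn": 0}
    - {"dp": [-0.04, 0, 0], "turn": 0}
    - {"dp": [-0.04, 0, 0], "turn": 0}

```text
t: 37.8
tcp_pos: [0.6403, 0.1449, 0.0165]
ee_rot: [-0.002, -0.001, 1.0, -0.0]
wrist_force: [-6.7, -0.2, 2.6]
opening: 0.0365
```

```bash
python3 hf.py S
```

```text
37.8 [0.6403 0.1449 0.0165] yaw 180.1 z [-3.4e-03 -2.0e-04 -1.0e+00] [-6.68 -0.17  2.57]
TCP in holder mm [-67.1   0.9]
red 106 [ 0.708  -0.1438  0.04  ] in holder [   0.6 -287.8]
```

Request:
jog_arm:
  increments:
    - {"dp": [-0.025, 0, 0], "turn": 0}
    - {"dp": [-0.025, 0, 0], "turn": 0}
    - {"dp": [-0.025, 0, 0], "turn": 0}
    - {"dp": [-0.025, 0, 0], "turn": 0}
    - {"dp": [0, 0, 0], "turn": 0}
    - {"dp": [0, 0, 0], "turn": 0}
    - {"dp": [0, 0, 0], "turn": 0}
    - {"dp": [0, 0, 0], "turn": 0}
    - {"dp": [0, 0, 0], "turn": 0}
    - {"dp": [0, 0, 0], "turn": 0}

```text
t: 38.85
tcp_pos: [0.6462, 0.145, 0.0166]
ee_rot: [0.0, -0.001, 1.0, -0.0]
wrist_force: [-1.9, -0.1, -0.4]
opening: 0.0365
```

Request:
jog_arm:
  increments:
    - {"dp": [-0.02, 0, 0], "turn": 0}
    - {"dp": [-0.02, 0, 0], "turn": 0}
    - {"dp": [0, 0, 0], "turn": 0}
    - {"dp": [0, 0, 0], "turn": 0}
    - {"dp": [0, 0, 0], "turn": 0}
    - {"dp": [0, 0, 0], "turn": 0}
    - {"dp": [0, 0, 0], "turn": 0}
    - {"dp": [0, 0, 0], "turn": 0}
    - {"dp": [0, 0, 0], "turn": 0}
    - {"dp": [0, 0, 0], "turn": 0}

```text
t: 39.85
tcp_pos: [0.6462, 0.145, 0.0166]
ee_rot: [-0.001, -0.001, 1.0, -0.0]
wrist_force: [-4.4, 0.0, 2.7]
opening: 0.0366
```

Request:
jog_arm:
  increments:
    - {"dp": [-0.03, 0, 0], "turn": 0}
    - {"dp": [-0.03, 0, 0], "turn": 0}
    - {"dp": [0, 0, 0], "turn": 0}
    - {"dp": [0, 0, 0], "turn": 0}
    - {"dp": [0, 0, 0], "turn": 0}
    - {"dp": [0, 0, 0], "turn": 0}
    - {"dp": [0, 0, 0], "turn": 0}
    - {"dp": [0, 0, 0], "turn": 0}
    - {"dp": [0, 0, 0], "turn": 0}
    - {"dp": [0, 0, 0], "turn": 0}

```text
t: 40.85
tcp_pos: [0.6469, 0.1451, 0.0165]
ee_rot: [-0.003, -0.001, 1.0, -0.0]
wrist_force: [-8.9, 0.0, 6.5]
opening: 0.0364
```

Request:
jog_arm:
  increments:
    - {"dp": [-0.02, 0, 0], "turn": 0}
    - {"dp": [-0.02, 0, 0], "turn": 0}
    - {"dp": [0, 0, 0], "turn": 0}
    - {"dp": [0, 0, 0], "turn": 0}
    - {"dp": [0, 0, 0], "turn": 0}
    - {"dp": [0, 0, 0], "turn": 0}
    - {"dp": [0, 0, 0], "turn": 0}
    - {"dp": [0, 0, 0], "turn": 0}
    - {"dp": [0, 0, 0], "turn": 0}
    - {"dp": [0, 0, 0], "turn": 0}

```text
t: 41.85
tcp_pos: [0.6469, 0.145, 0.0165]
ee_rot: [-0.004, -0.001, 1.0, -0.0]
wrist_force: [-12.1, 0.7, 8.6]
opening: 0.0362
```

Request:
jog_arm:
  increments:
    - {"dp": [0.1, 0, 0], "turn": 0}
    - {"dp": [0.3, 0, 0], "turn": 0}
    - {"dp": [0.4, 0, 0], "turn": 0}
    - {"dp": [0.4, 0, 0], "turn": 0}
    - {"dp": [0, 0, -0.8], "turn": 0}
    - {"dp": [0, 0, -0.8], "turn": 0}
    - {"dp": [0, 0, -0.8], "turn": 0}
    - {"dp": [0, 0, -0.8], "turn": 0}
    - {"dp": [0, 0, -0.8], "turn": 0}
    - {"dp": [-0.5, 0, -0.4], "turn": 0}

```text
t: 42.85
tcp_pos: [0.6238, 0.1456, 0.1967]
ee_rot: [0.003, -0.001, 1.0, 0.001]
wrist_force: [1.2, -0.8, -0.7]
opening: 0.0363
```

Request:
jog_arm:
  increments:
    - {"dp": [-0.8, 0, 0], "turn": 0}
    - {"dp": [-0.8, 0, 0], "turn": 0}
    - {"dp": [-0.8, 0, 0], "turn": 0}
    - {"dp": [-0.4, 0, 0], "turn": 0}
    - {"dp": [0, 0, 0], "turn": 0}
    - {"dp": [0, 0, 0], "turn": 0}
    - {"dp": [0, 0, 0], "turn": 0}
    - {"dp": [0, 0, 0], "turn": 0}
    - {"dp": [0, 0, 0], "turn": 0}
    - {"dp": [0, 0, 0], "turn": 0}

```text
t: 43.85
tcp_pos: [0.7349, 0.1453, 0.1929]
ee_rot: [0.0, -0.001, 1.0, 0.0]
wrist_force: [0.6, 0.2, 0.5]
opening: 0.0364
```

```bash
python3 red.py w10; python3 - <<'E'
import cv2
im=cv2.imread("pics/w10.png")[:320,130:430]; cv2.imwrite("pics/w10z.png",cv2.resize(im,None,fx=1.85,fy=1.85,interpolation=cv2.INTER_CUBIC))
E
```

```text
red [264, 147, 38, 38, 1413] [0.7072 0.1454 0.04  ] ((0.707622230052948, 0.14531207084655762), (0.0348033681511879, 0.034842927008867264), 0.10470160096883774)
43.9 [0.7351 0.1452 0.1928] [-0.35  1.45  0.16] 0.0361
```

View pics/w10z.png

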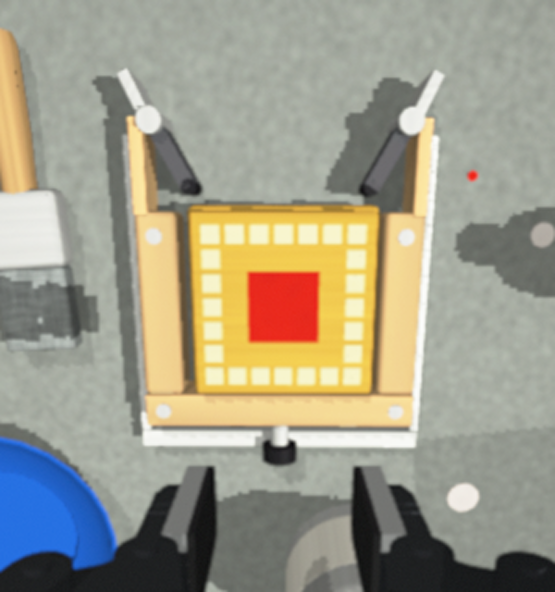

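The square plinth is home against the back, and both catches are shut behind it (tips at (192,188) and (370,188)). I'll check the bystanders in a top-view difference, then hand in.

```bash
python3 - <<'E'
from h import *
from workcell import r,capture
a=cv2.imread("pics/top0.png"); b=capture("top")[:,:,::-1].copy(); cv2.imwrite("pics/topend.png",b)
for n,(x0,y0,x1,y1) in {"brush":(255,166,273,217),"knife":(355,166,384,222),"mug":(408,235,452,270),"bottle":(148,160,172,182)}.items():
    ga,gb=(cv2.cvtColor(i[y0:y1,x0:x1],cv2.COLOR_BGR2GRAY).astype(np.float32) for i in(a,b))
    print(n,"shift px",np.round(cv2.phaseCorrelate(ga,gb),2),"meandiff",np.abs(ga-gb).mean().round(1))
cv2.imwrite("pics/endz.png",cv2.resize(b[130:275,135:460],None,fx=2.4,fy=2.4,interpolation=cv2.INTER_CUBIC))
E
```

```text
Traceback (most recent call last):
ValueError: setting an array element with a sequence. The requested array has an inhomogeneous shape after 1 dimensions. The detected shape was (2,) + inhomogeneous part.
```

```bash
python3 - <<'E'
from h import *
from workcell import r
a=cv2.imread("pics/top0.png"); b=cv2.imread("pics/topend.png")
for n,(x0,y0,x1,y1) in {"brush":(255,166,273,217),"knife":(355,166,384,222),"mug":(408,235,452,270),"bottle":(148,160,172,182)}.items():
    ga,gb=(cv2.cvtColor(i[y0:y1,x0:x1],cv2.COLOR_BGR2GRAY).astype(np.float32) for i in(a,b))
    s,q=cv2.phaseCorrelate(ga,gb); print(n,"shift px",np.round(s,2),round(q,2),"meandiff",np.abs(ga-gb).mean().round(1))
print(r.finish_job())
E
```

```text
brush shift px [-0.03 -0.34] 0.84 meandiff 10.4
knife shift px [0.25 0.12] 0.82 meandiff 14.4
mug shift px [ 0.48 -0.  ] 0.99 meandiff 2.0
bottle shift px [-1.45  6.71] 0.13 meandiff 87.3
the job is handed in; nothing more can be done
None
```

```bash
python3 - <<'E'
import cv2
b=cv2.imread("pics/topend.png"); cv2.imwrite("pics/endz.png",cv2.resize(b[130:275,135:460],None,fx=2.4,fy=2.4))
E
```

```text
(no output)
```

View pics/endz.png

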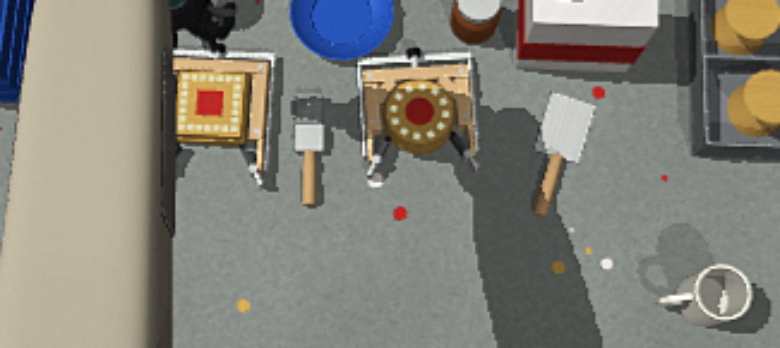

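I slid both plinths along the bench into their own holders, round first, then square. Each was pressed against its back stop until it stopped moving, at about 10 N for the round and 12 N for the square. I then backed the gripper straight out and handed the job in at about 44 s of the 72 s allowed.

**Plinths:** the wrist camera showed each one home, within about 1–1.5 mm of the centre I had predicted from the holder's pins. Both catch tips were in behind each plinth, judged by eye from the pictures.

**Bystanders:** the brush, knife and mug were unmoved in the final top view, with shifts under 0.5 pixel. The check on the glue bottle failed because the arm hid it in that picture. The tool never came close to the bottle at low height, and what looks like the bottle's shadow was in its usual place in the last wrist view, but I couldn't confirm its position directly.

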